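# Sort clay tubes into drying rows and hold the overlong one for its cut

## Robot

A 6-joint arm with a two-finger parallel gripper is mounted at the origin on a cart in front of the work surface, level with it; the furniture and walls round the work are solid. World frame = base frame: x ahead of the robot, y to its left, z up, the work surface at z = 0. Lengths are in mm, angles in rad, forces in N, time in s.
With the tool pointing down it reaches from about 350 to 975 mm from the base axis. Payload 7.1 kg.
Tool frame: the origin (TCP) lies midway between the tips of the shut fingers; the grasp point (between the pads) lies 19 mm behind it (ctrl.grip_depth is the distance from the TCP to the grasp point, in mm); z points along the fingers, y is the line along which they close (so a half turn about z gives the same grasp; the last joint's range is limited). The gripper opens to 88 mm and grips with 3 to 60 N. Pads are 20 mm wide; open, the fingers measure 115 mm over their backs; the gripper's body (75 mm by 178 mm) begins 61 mm behind the grasp point.
Start: joints at [-1.224, 0.423, 1.63, -0, 1.089, -0.019], TCP at [223.577, -583.625, 222.675] pointing down, gripper open.
Joint ranges: [-3, 3], [-0.9, 2.11], [0.09, 2.58], [-1.31, 4.45], [0.11, 2.69], [-2.54, 2.54]. Speed limits (rad/s): [2.39, 2.39, 3.01, 3.14, 3.14, 3.14].

## Interface

Orientations are given as a rotation vector (axis times angle).
In Python, from workcell import ctrl, cams gives the robot as it stands.
- The arm moves only by the tool move_arm, never from a script. Its argument "steps" is a list of rows, each a list of 3 entries, a list of its own where there are three numbers: the shift along the tool's x, y, z in units of 25 mm (1.0 is 25 mm), then the turn about the tool's z in units of 5 degrees (1.0 is 5 degrees), then the closure, from 0 (fully open) to 1 (shut). A call has 1 to 20 rows; each row shifts and turns the commanded pose from where the row before left it, along the tool's axes as they then stand; what a row does not reach is not made up. A row lasts 1/12 s, in which the tool goes at most 41.7 mm and 7.16 degrees, less where a joint would pass 70% of its speed; a pose out of reach is approached as far as the arm can. A call is refused whole if a number of a shift passes 1 or a number of a turn 1, either way. A call with a gripper value outside its range is refused whole. The fingers move at their own pace and stop on an object; the grip force is fixed at half the most. Time passes only in rows, so rows that do not move let the fingers close. It gives the time, the measured TCP pose, the force, the opening and the grip force at its end, in the units of the state.
- ctrl.get_obs(): the state, without advancing time (a new reading comes with each control period).
- cams.get_image(name): name is "scene" or "side" or "wrist"; returns a dict with "image" (384x512x3 uint8, red, green, blue), "camera_matrix" (3x3 intrinsics, pixels), "xyz" and "rotation" of the camera in the world; the wrist camera has in their place "mount" (4x4, takes a point from camera to tool coordinates, whose origin is the TCP and whose axes are the flange's). Camera axes: x right, y down, z forward; pixel columns grow to the right and rows downward; lengths in mm; the calibration is good to about 2 mm. A picture is of the moment at which its call begins: read the wrist's pose just before it. There is no depth.
- ctrl.close_job(): hands the job in; it is judged then, once.
Trained networks look in the newest picture that a camera, given by its name, has taken for a name from the list of things; names that differ only in an ending like _2 or _b are one class to them, and where a whole thing is asked for, a point or a joint stands for the part that bears it (a point fixed in the world has none). Each returns a list of dicts, best first, with "p" (0 to 1); they miss things now and then, are a little off and sometimes report something else, mostly with a low value. They report only what shows in the picture. A call takes as long as a camera call. They do not tell look-alikes from the thing itself.
- cams.boxes_of(camera, thing): "rect" ([centre column, centre row, width, height] in pixels, round what is visible of it).
- cams.cut_out(camera, thing): "pixels" (384x512 bool, what is visible of it) and "rect" ([centre column, centre row, width, height] in pixels, round what is visible of it).
The state is a dict: "t": time; "qpos": joint angles; "qvel": joint speeds; "joint_torque": joint torques, N m; "ee_pos": TCP position; "orientation": TCP orientation; "ft_force": force on the tool from outside, world axes, zero at the start; "moment": the same for the moment, N m; "width": finger opening in mm; "grasp_force": force on a finger pad.
Only numpy, scipy, OpenCV 4.12 (cv2) and the standard library are available. Lean on these libraries where they do the work, as an engineer would, in place of code of your own. Each camera call takes 0.05 s, during which the arm holds its last target. There are 200 camera calls.

## Task

Three fresh square clay tubes lie on the table: lay the short one and the long one on the drying board, each flat across the row of its own length beside the tube already there. Then put the overlong one on the cutting board, bring it fully home against both the tall slotted fence and the dark stop block, and hold it there ready for the cutting wire with one firm diagonal push of the fingertips that presses it onto the bed and into the fence together. Finish while still holding; leave the two tubes already on the drying board and the wooden rib where they are.

Things in the scene. Friction and masses are not known exactly. Their poses are not given: they have to be found in the camera images.
- tube_short: loose clay tube, hollow square section 32 x 32 mm, 50 mm long, about 50 g; origin at its middle, own y along its length; starts lying flat on the table, its x across, its z up
- tube_long: as tube_short, but 80 mm long, about 80 g; origin at its middle, own y along its length
- tube_overlong: as tube_short, but 115 mm long, about 115 g, the one still to be cut; origin at its middle, own y along its length
- short_in_row: clay tube like tube_short (50 mm), already drying in the short row near the far end of the drying board; leave it there; origin at its middle, own y along its length
- long_in_row: clay tube like tube_long (80 mm), already drying in the long row near the far end of the drying board; leave it there; origin at its middle, own y along its length
- ware_board: fixed plywood drying board, 160 mm (own x, away from robot) x 170 mm (own y), 10 mm thick; origin at middle of underside, z up. Battens 8 mm wide, 8 mm high along x make two rows, closed at the far end: short row 58 mm wide on the +y side, long row 88 mm wide on the -y side. Tubes lie across, their length along y; those already there have their middles about 50 mm beyond the board's middle in x
- short_row (a point): floor of the short row, middle of its free stretch: 30 mm nearer than the board's middle in x, 48 mm to +y, 10 mm up; axes as ware_board; a tube resting here has its middle 16 mm above this point
- long_row (a point): floor of the long row, middle of its free stretch: 30 mm nearer than the board's middle in x, 33 mm to -y, 10 mm up; axes as ware_board; a tube resting here has its middle 16 mm above this point
- cutting_board: fixed plywood cutting board, bed 120 mm (own x) x 170 mm (own y), origin at the middle of its underside, z up, bed surface 12 mm above it; the fence stands on the far (+x) side, the stop block at the +y end
- bed: flat plywood bed of the cutting board; its origin and axes are those of cutting_board
- fence: pale wooden fence along the board's y, its face looking to -x at x = +36 mm of the board, 20 mm thick, its top 50 mm above the table (6 mm above a tube that lies on the bed), with a 3 mm slot for the cutting wire at y = -20 mm; origin and axes as cutting_board
- stop_block: dark wooden stop block across the board's +y end, its face looking to -y at y = +60 mm of the board, reaching from the fence 85 mm towards -x, 25 mm thick, its top 38 mm above the table; the stretch from it to the slot is the long length, 80 mm; origin and axes as cutting_board
- corner (a point): on the bed, where the faces of fence and stop block meet (x = +36, y = +60, z = +12 mm of the board); axes as cutting_board. The overlong tube is home when its middle lies 16 mm to -x, 57.5 mm to -y and 16 mm above this point, its length along y; its near upper edge, where the fingertips push, is then 32 mm to -x and 32 mm above this point
- rib: loose flat wooden rib (potter's shaping tool), 48 x 102 x 8 mm, lying on the table in front of the cutting board; leave it; origin at the middle of its underside
There are look-alikes about, which are no part of the job. What is shaped like the tube_short but orange is not meant.

How it is judged:
By the outcome, as a careful person would: the job done as asked, in the order asked, and still so for the second after the job is handed in, while the arm keeps its last pose, push and grip.
It also fails if it takes over 72 s, if anything falls off the work surface, if the arm or the gripper's body presses on something with over 40 N, if the wrist force passes 120 N, or if a joint passes its speed limit or range.

## Working session

There is one attempt and no reset: what is moved stays moved. The work goes in short steps, Python scripts to look and compute and a tool call to move; the robot and the scene stay as the last step left them, time stands still between calls to the robot, and variables do not carry over. Pictures are saved under pics/ and viewed, at most 10 in all, crops included, and the job is handed in when it is done.

Besides the shell and the picture viewer there is one more tool, called after ">>>" as a command line: name --argument value ..., lists and objects as JSON in quotes. move_arm: Moves the arm, as the interface text tells. Its arguments: {"type":"object","properties":{"steps":{"type":"array"}},"required":["steps"]}

```bash
mkdir -p pics; ls
cat > h.py <<'E'
import numpy as np, cv2, json
from workcell import ctrl, cams
from scipy.spatial.transform import Rotation as R
def save(c,n,im=None):
    d=cams.get_image(c); cv2.imwrite(f'pics/{n}.png',d['image'][:,:,::-1]); return d
def cam(d,obs=None):
    if 'xyz' in d: return np.array(d['camera_matrix']),np.array(d['xyz']),np.array(d['rotation'])
    M=np.array(d['mount']); T=np.eye(4); T[:3,:3]=R.from_rotvec(obs['orientation']).as_matrix(); T[:3,3]=obs['ee_pos']
    W=T@M; return np.array(d['camera_matrix']),W[:3,3],W[:3,:3]
def px2w(K,c,Rm,uv,z):
    uv=np.atleast_2d(np.float64(uv)); r=(Rm@np.linalg.inv(K)@np.c_[uv,np.ones(len(uv))].T).T
    return c+r*((z-c[2])/r[:,2])[:,None]
def w2px(K,c,Rm,P):
    q=(K@Rm.T@(np.atleast_2d(P)-c).T).T; return q[:,:2]/q[:,2:]
E
python3 - <<'E'
from h import *
o=ctrl.get_obs(); print(o)
ims=[]
for c in ['scene','side','wrist']:
    d=save(c,c+'0'); o=ctrl.get_obs(); K,p,Rm=cam(d,o); print(c,K.tolist(),p,Rm.tolist())
    for t in ['tube_short','tube_long','tube_overlong','ware_board','cutting_board','fence','stop_block','rib']:
        print(t,[(np.round(b['rect']).tolist(),round(b['p'],2)) for b in cams.boxes_of(c,t)])
E
```

```text
pics
{'t': 0.0, 'qpos': array([-1.22398194e+00,  4.23837002e-01,  1.63070216e+00,  1.29216764e-05,
        1.08855253e+00, -1.89771117e-02]), 'qvel': array([ 2.13273226e-07,  1.11692312e-03, -1.61775837e-03,  1.60035847e-04,
        1.44468735e-03,  1.55403184e-03]), 'joint_torque': array([-8.19563229e-04, -5.44625759e+01, -2.73667306e+01,  6.42346242e-02,
        2.26948113e-02, -1.37462407e-04]), 'ee_pos': array([ 223.40842045, -583.11593489,  221.89930034]), 'orientation': array([-3.08774006e+00, -5.71107312e-01,  3.66342661e-04]), 'ft_force': array([-0.76190709, -0.36198118,  0.52164391]), 'moment': array([-0.09241784,  0.02078467,  0.01965622]), 'grasp_force': 0.0, 'width': 87.71457624710831}
scene [[366.625066040619, 0.0, 258.566121217637], [0.0, 366.625066040619, 196.14539155445723], [0.0, 0.0, 1.0]] [-304.03947482 -806.26175522  545.33736486] [-1.8637954989390555, 0.7687680571849623, -0.5333632405251636]
tube_short [([183.0, 190.0, 14.0, 13.0], 0.61), ([241.0, 193.0, 9.0, 10.0], 0.61)]
tube_long [([217.0, 204.0, 22.0, 14.0], 0.72), ([226.0, 182.0, 54.0, 20.0], 0.28)]
tube_ove
[... 746 characters left out ...]
 0.8)]
ware_board [([203.0, 270.0, 73.0, 59.0], 0.67), ([284.0, 253.0, 44.0, 22.0], 0.6)]
cutting_board [([250.0, 134.0, 47.0, 37.0], 0.71)]
fence []
stop_block []
rib [([301.0, 135.0, 14.0, 17.0], 0.74), ([286.0, 222.0, 32.0, 22.0], 0.22)]
wrist [[311.1469781155446, 0.0, 251.7233146971125], [0.0, 311.1469781155446, 189.1739684538168], [0.0, 0.0, 1.0]] [ 298.35763762 -554.10144273  386.14638551] [[0.3588290988424864, -0.8926453425023846, -0.27281123571562965], [-0.9334029115458523, -0.3429016582215021, -0.10572349552804862], [0.0008261607678377982, 0.292579468346198, -0.9562408546807863]]
tube_short []
tube_long []
tube_overlong []
ware_board []
cutting_board []
fence []
stop_block []
rib []
```

```bash
sed -i "s/np.array(d\['rotation'\])/R.from_rotvec(d['rotation']).as_matrix()/" h.py
python3 - <<'E'
from h import *
a=cv2.imread('pics/scene0.png')[160:300,160:400]; b=cv2.imread('pics/side0.png')[100:320,150:340]
a=cv2.resize(a,(480,280),interpolation=2); b=cv2.resize(b,(518,600),interpolation=2)
b=cv2.imread('pics/side0.png')[100:320,150:340]; b=cv2.resize(b,None,fx=2.7,fy=2.7,interpolation=2)
cv2.imwrite('pics/sidez.png',b)
a=cv2.imread('pics/scene0.png')[160:300,160:400]; cv2.imwrite('pics/scenez.png',cv2.resize(a,None,fx=3.3,fy=3.3,interpolation=2))
side=dict(camera_matrix=[[447.04564702,0,248.69658841],[0,447.04564702,192.36794],[0,0,1]],xyz=[502.75717523,1002.31342968,806.61533354],rotation=[-0.07432845762672188, 2.8115915820764963, -1.3850994184686838])
sc=dict(camera_matrix=[[366.625066,0,258.566],[0,366.625066,196.14539],[0,0,1]],xyz=[-304.03947482,-806.26175522,545.33736486],rotation=[-1.8637954989390555, 0.7687680571849623, -0.5333632405251636])
for n,uv in dict(s1=(290,277),s2=(238,222),l=(288,222),ol=(282,254),ware=(203,270),cut=(250,134),rib=(301,135)).items(): print(n,px2w(*cam(side),uv,16)[0].round())
for n,uv in dict(s1=(183,190),s2=(241,193),l=(217,204),ol=(201,196),ware=(226,185),cut=(350,238),rib=(321,271)).items(): print('sc',n,px2w(*cam(sc),uv,16)[0].round())
E
```

```text
s1 [427. 292.  16.]
s2 [560. 106.  16.]
l [427.  98.  16.]
ol [444. 218.  16.]
ware [632. 282.  16.]
cut [ 548. -360.   16.]
rib [ 370. -366.   16.]
sc s1 [417. 283.  16.]
sc s2 [557. 114.  16.]
sc l [429.  98.  16.]
sc ol [431. 192.  16.]
sc ware [569. 213.  16.]
sc cut [ 558. -350.   16.]
sc rib [ 360. -389.   16.]
```

View pics/sidez.png

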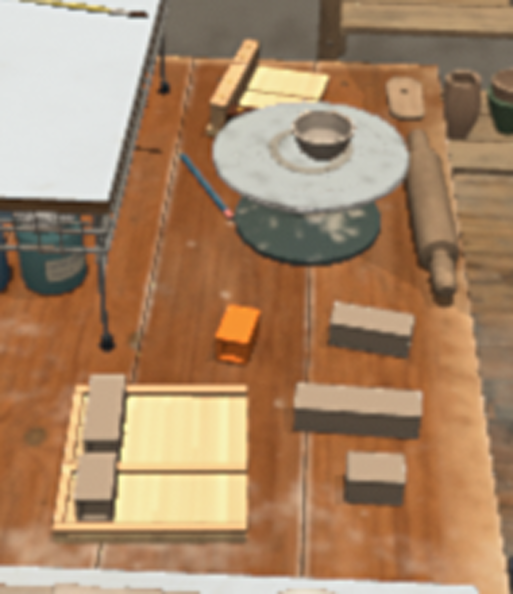

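View pics/scenez.png

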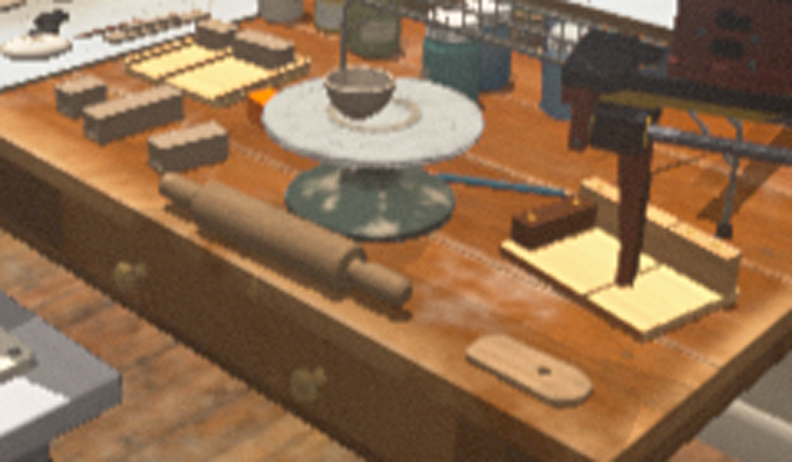

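Run:
```python
from h import *
side=dict(camera_matrix=[[447.04564702,0,248.69658841],[0,447.04564702,192.36794],[0,0,1]],xyz=[502.75717523,1002.31342968,806.61533354],rotation=[-0.07432845762672188, 2.8115915820764963, -1.3850994184686838])
sc=dict(camera_matrix=[[366.625066,0,258.566],[0,366.625066,196.14539],[0,0,1]],xyz=[-304.03947482,-806.26175522,545.33736486],rotation=[-1.8637954989390555, 0.7687680571849623, -0.5333632405251636])
def S(u,v,z): return px2w(*cam(side),(150+u/2.7,100+v/2.7),z)[0].round()
def C(u,v,z): return px2w(*cam(sc),(160+u/3.3,160+v/3.3),z)[0].round()
print('legs',S(107,345,0),S(163,88,0))
for z in (150,200,250,300): print('shelfcorner',z,S(105,205,z),S(160,0,z))
print('ware',[S(*p,18) for p in [(247,387),(247,525),(55,523),(75,387)]])
for n,ps in dict(ol=[(295,384),(421,391),(421,435),(293,408)],l=[(333,302),(413,311),(411,335),(330,325)],s=[(347,454),(404,453),(405,480),(346,478)],sr=[(78,452),(115,452),(114,487),(77,486)],lr=[(90,376),(125,376),(122,444),(85,442)]).items(): print(n,[S(*p,32) for p in ps])
print('wheel',S(215,155,100),S(410,150,100),S(310,205,100),S(325,260,0),S(323,112,140))
print('fence top',S(240,45,50),S(255,42,50),S(215,122,50))
print('fence sc',C(585,180,50),C(738,258,50),'bed',C(503,243,12),C(640,335,12),C(735,290,12), 'stop',C(515,225,38),C(595,200,38))
print('rib',C(470,350,8),C(590,395,8)); print('bowl sc',C(360,75,140),'rolling pin',C(165,185,20),C(410,290,20))
```

```text
legs [689. 120.   0.] [ 691. -387.    0.]
shelfcorner 150 [685.  91. 150.] [ 683. -340.  150.]
shelfcorner 200 [671. 160. 200.] [ 670. -237.  200.]
shelfcorner 250 [657. 230. 250.] [ 656. -135.  250.]
shelfcorner 300 [644. 299. 300.] [642. -33. 300.]
ware [array([546., 189.,  18.]), array([536., 352.,  18.]), array([695., 359.,  18.]), array([706., 199.,  18.])]
ol [array([501., 197.,  32.]), array([386., 199.,  32.]), array([389., 254.,  32.]), array([502., 228.,  32.])]
l [array([467.,  77.,  32.]), array([387.,  86.,  32.]), array([391., 122.,  32.]), array([469., 112.,  32.])]
s [array([454., 281.,  32.]), array([405., 277.,  32.]), array([405., 307.,  32.]), array([455., 308.,  32.])]
sr [array([686., 292.,  32.]), array([654., 290.,  32.]), array([649., 329.,  32.]), array([680., 330.,  32.])]
lr [array([691., 198.,  32.]), array([659., 196.,  32.]), array([649., 281.,  32.]), array([682., 280.,  32.])]
wheel [596. -78. 100.] [ 387. -102.  100.] [493.   8. 100.] [474. -31.   0.] [ 483. -108.  140.]
fence top [ 591. -420.   50.] [ 572. -430.   50.] [ 608. -225.   50.]
fence sc [ 602. -274.   50.] [ 570. -444.   50.] bed [ 506. -254.   12.] [ 463. -421.   12.] [ 583. -441.   12.] stop [ 501. -269.   38.] [ 595. -291.   38.]
rib [ 354. -336.    8.] [ 371. -434.    8.]
bowl sc [ 474. -101.  140.] rolling pin [347.  35.  20.] [ 372. -257.   20.]
```

>>> move_arm --steps '[[[0,0,-0.4],0.838,0],[[0,0,-0.4],0.838,0],[[0,0,-0.4],0.838,0],[[0,0,-0.4],0.838,0],[[0,0,-0.4],0.838,0],[[0.6,-1,0],0,0],[[0.6,-1,0],0,0],[[0.6,-1,0],0,0],[[0.6,-1,0],0,0],[[0.6,-1,0],0,0],[[0.6,-1,0],0,0],[[0.6,-1,0],0,0],[[0.6,-1,0],0,0],[[0.6,-1,0],0,0],[[0.6,-1,0],0,0],[[0.6,-1,0],0,0],[[0.6,-1,0],0,0],[[0.6,-1,0],0,0],[[0.6,-1,0],0,0],[[0.6,-1,0],0,0]]'

```text
t: 3.02
ee_pos: [449.1, -207.3, 272.9]
orientation: [3.141, 0.0, 0.001]
ft_force: [0.5, 0.7, -0.5]
width: 87.7
grasp_force: 0.0
```

>>> move_arm --steps '[[[0,-1,0],0,0],[[0,-1,0],0,0],[[0,-1,0],0,0],[[0,-1,0],0,0],[[0,-1,0],0,0],[[0,-1,0],0,0],[[0,-1,0],0,0],[[0,-1,0],0,0],[[0,-1,0],0,0],[[0,-1,0],0,0],[[0,-1,0],0,0],[[0,-1,0],0,0],[[0,-1,0],0,0],[[0,-1,0],0,0],[[0,-1,0],0,0],[[0,-1,0],0,0],[[0,0,0],0,0],[[0,0,0],0,0]]'

```text
t: 4.52
ee_pos: [448.3, 192.2, 272.6]
orientation: [3.141, 0.004, -0.0]
ft_force: [0.8, -0.2, 0.4]
width: 87.6
grasp_force: 0.0
```

Run:
```python
from h import *
o=ctrl.get_obs(); d=save('wrist','w1'); K,p,Rm=cam(d,o); print(p)
for t in ['tube_short','tube_long','tube_overlong','ware_board']:
    for b in cams.cut_out('wrist',t)[:6]:
        m=b['pixels'].astype(np.uint8); ys,xs=np.nonzero(m); 
        if len(xs)<30: continue
        r=cv2.minAreaRect(np.c_[xs,ys].astype(np.float32)); q=cv2.boxPoints(r)
        print(t,round(b['p'],2),np.round(b['rect']).tolist(),'corners@32',px2w(K,p,Rm,q,32)[:,:2].round().tolist())
```

```text
[528.37701529 193.18901793 436.09651333]
tube_short 0.89 [316.0, 68.0, 47.0, 34.0] corners@32 [[546.0, 145.0], [580.0, 139.0], [571.0, 86.0], [536.0, 91.0]]
tube_short 0.88 [180.0, 171.0, 31.0, 42.0] corners@32 [[460.0, 308.0], [462.0, 271.0], [404.0, 271.0], [403.0, 310.0]]
tube_short 0.59 [182.0, 43.0, 149.0, 86.0] corners@32 [[631.0, 356.0], [635.0, 189.0], [540.0, 186.0], [535.0, 366.0]]
tube_long 0.65 [322.0, 170.0, 44.0, 66.0] corners@32 [[394.0, 128.0], [475.0, 112.0], [466.0, 75.0], [384.0, 89.0]]
tube_long 0.24 [182.0, 44.0, 146.0, 84.0] corners@32 [[631.0, 355.0], [638.0, 191.0], [542.0, 186.0], [533.0, 363.0]]
tube_overlong 0.93 [238.0, 159.0, 27.0, 86.0] corners@32 [[385.0, 231.0], [504.0, 225.0], [503.0, 192.0], [384.0, 195.0]]
ware_board 0.9 [184.0, 47.0, 149.0, 86.0] corners@32 [[631.0, 356.0], [636.0, 189.0], [540.0, 185.0], [534.0, 366.0]]
```

View pics/w1.png

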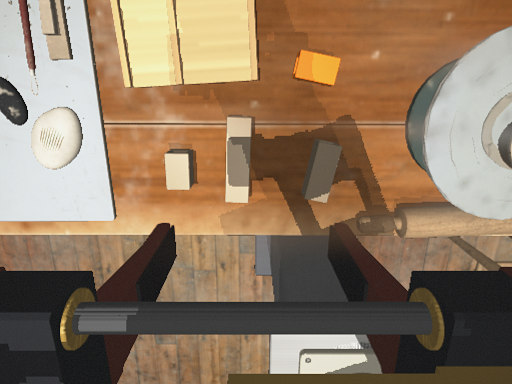

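```bash
cat >> h.py <<'E'
from scipy.optimize import minimize
def fitbox(K,p,Rm,mask,size,x0,zc):
    s=np.array(size)/2; B=np.array([[a,b,c] for a in(-1,1) for b in(-1,1) for c in(-1,1)])*s
    f=8
    def cost(v):
        c,si=np.cos(v[2]/50),np.sin(v[2]/50); P=B@np.array([[c,si,0],[-si,c,0],[0,0,1]])+[v[0],v[1],zc]
        h=cv2.convexHull(w2px(K,p,Rm,P).astype(np.float32)); im=np.zeros((384*4,512*4),np.uint8)
        cv2.fillConvexPoly(im,np.round((h+.5)*4*16).astype(np.int32),1,shift=4); im=cv2.resize(im.astype(np.float32),(512,384),interpolation=cv2.INTER_AREA)
        return 1-np.minimum(im,mask).sum()/np.maximum(im,mask).sum()
    x0=np.array([x0[0],x0[1],x0[2]*50]); S=np.vstack([x0]+[x0+e for e in np.eye(3)*[8,8,6]])
    r=minimize(cost,x0,method='Nelder-Mead',options=dict(initial_simplex=S,maxiter=150,xatol=.1,fatol=1e-5)); return r.x[0],r.x[1],np.degrees(r.x[2]/50),1-r.fun
E
python3 - <<'E'
from h import *
o=ctrl.get_obs(); d=cams.get_image('wrist'); K,p,Rm=cam(d,o)
for t,L,x0 in [('tube_short',50,(430,292,-1.57)),('tube_long',80,(430,100,-1.4)),('tube_overlong',115,(444,211,-1.57))]:
    e=w2px(K,p,Rm,[*x0[:2],16])[0]
    b=min(cams.cut_out('wrist',t),key=lambda b:np.hypot(b['rect'][0]-e[0],b['rect'][1]-e[1]))
    print(t,np.round(fitbox(K,p,Rm,b['pixels'].astype(np.float32),(32,L,32),x0,16),2))
sd=cams.get_image('side'); Ks=cam(sd)
for t,L,x0 in [('tube_short',50,(430,292,-1.57)),('tube_long',80,(430,100,-1.4)),('tube_overlong',115,(444,211,-1.57))]:
    e=w2px(*Ks,[*x0[:2],16])[0]; bs=cams.cut_out('side',t)
    if bs:
        b=min(bs,key=lambda b:np.hypot(b['rect'][0]-e[0],b['rect'][1]-e[1]))
        print('side',t,np.round(fitbox(*Ks,b['pixels'].astype(np.float32),(32,L,32),x0,16),2))
# board lines in wrist
for uv in [(258,81),(124,87),(257,40),(118,40),(181,40),(184,82)]: print(uv,px2w(K,p,Rm,uv,18)[0].round(1))
E
```

```text
tube_short [429.09 292.21 -92.27   0.95]
tube_long [ 427.36   97.43 -101.17    0.95]
tube_overlong [443.03 211.77 -91.95   0.96]
side tube_short [431.19 291.96 -92.45   0.91]
side tube_long [429.52  96.25 -98.74   0.92]
side tube_overlong [444.94 211.29 -92.18   0.85]
(258, 81) [544.5 182.7  18. ]
(124, 87) [537.2 353.7  18. ]
(257, 40) [592.  184.2  18. ]
(118, 40) [591.9 354.5  18. ]
(181, 40) [592.  277.4  18. ]
(184, 82) [543.3 276.8  18. ]
```

Run:
```python
from h import *
o=ctrl.get_obs(); d=cams.get_image('wrist'); A=cam(d,o); B=cam(cams.get_image('side'))
for z in (0,30,60,100): print(z,px2w(*A,[(110,160),(100,80)],z)[:,:2].round().tolist(), px2w(*B,[(150+50/2.7,100+566/2.7),(150+300/2.7,100+580/2.7)],z)[:,:2].round().tolist())
```

```text
0 [[439.0, 393.0], [546.0, 392.0]] [[695.0, 388.0], [491.0, 390.0]]
30 [[445.0, 379.0], [545.0, 379.0]] [[688.0, 411.0], [492.0, 413.0]]
60 [[451.0, 366.0], [544.0, 365.0]] [[681.0, 434.0], [492.0, 436.0]]
100 [[459.0, 347.0], [542.0, 346.0]] [[671.0, 464.0], [493.0, 466.0]]
```

>>> move_arm --steps '[[[-0.18,-1,0.5],0,0.3],[[-0.18,-1,1],0,0.3],[[-0.18,-1,1],0,0.3],[[-0.18,-0.99,1],0,0.3],[[0,0,1],0.46,0.3],[[0,0,1],0,0.3],[[0,0,1],0,0.3],[[0,0,1],0,0.3],[[0,0,1],0,0.3],[[0,0,1],0,0.3],[[0,0,0.7],0,0.3],[[0,0,0.3],0,0.3],[[0,0,0.2],0,0.3],[[0,0,0],0,0.3]]'

```text
t: 6.43
ee_pos: [430.3, 291.1, 4.7]
orientation: [3.141, -0.063, -0.001]
ft_force: [-0.2, -0.7, 0.1]
width: 61.6
grasp_force: 0.0
```

>>> move_arm --steps '[[[0,0,0],0,1],[[0,0,0],0,1],[[0,0,0],0,1],[[0,0,0],0,1],[[0,0,0],0,1],[[0,0,0],0,1]]'

```text
t: 6.93
ee_pos: [430.8, 291.4, 5.8]
orientation: [-3.14, 0.063, -0.001]
ft_force: [0.1, -0.6, 5.8]
width: 32.0
grasp_force: 30.0
```

>>> move_arm --steps '[[[0,0,-0.5],0,1],[[0,0,-1],0,1],[[0,0,-1],0,1],[[0.5,0,-1],0,1],[[1,0,-1],0,1],[[1,0,-1],0,1],[[1,0.2,-1],0,1],[[0.9,0.2,-1],0,1],[[0,0,-1],0,1],[[0,0,-0.5],0,1],[[0,0,0],0,1]]'

```text
t: 7.85
ee_pos: [541.2, 277.3, 233.6]
orientation: [-3.138, 0.063, -0.007]
ft_force: [0.6, 0.1, 0.1]
width: 31.8
grasp_force: 30.0
```

Run:
```python
from h import *
o=ctrl.get_obs(); print(o['ee_pos'],o['width']); d=save('wrist','w2'); K,p,Rm=cam(d,o); np.savez('w2.npz',K=K,p=p,R=Rm)
im=cv2.imread('pics/w2.png'); cv2.imwrite('pics/w2z.png',cv2.resize(im[:260,60:460],None,fx=2,fy=2,interpolation=2))
```

```text
[541.15405411 277.28040613 233.58940189] 31.838475327801095
```

View pics/w2z.png

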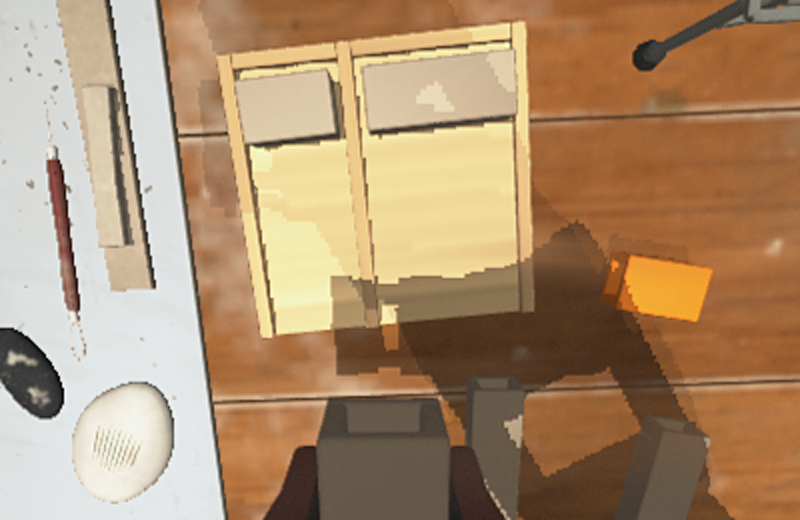

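Run:
```python
from h import *
f=np.load('w2.npz'); K,p,Rm=f['K'],f['p'],f['R']
q=np.array([(219,57),(525,22),(534,310),(263,338)])/2+[60,0]
P=px2w(K,p,Rm,q,18)[:,:2]; print(P.round(1).tolist())
M=np.array([(80,85),(80,-85),(-80,-85),(-80,85)]) 
mu=P.mean(0); H=M.T@(P-mu); th=np.arctan2(H[0,1]-H[1,0],H[0,0]+H[1,1]); c,s=np.cos(th),np.sin(th); Rr=np.array([[c,-s],[s,c]])
print('centre',mu,'yaw',np.degrees(th),'res',(P-mu-M@Rr.T).round(1).tolist())
for n,v in dict(short=(-30,48),long=(-30,-33)).items(): print(n,(mu+Rr@v).round(1))
sr=np.array([(236,80),(327,70),(337,134),(248,145)])/2+[60,0]; lr=np.array([(362,67),(515,50),(517,115),(370,131)])/2+[60,0]
for z,q in((42,sr),(42,lr)): print('in row',((px2w(K,p,Rm,q,z)[:,:2]-mu)@Rr).round(1).tolist())
```

```text
[[694.9, 362.8], [705.4, 194.7], [546.8, 185.1], [535.7, 353.6]]
centre [620.71236648 274.05633314] yaw 3.551887627593445 res [[-0.4, -1.0], [-0.4, 0.6], [0.7, 0.8], [0.1, -0.3]]
short [587.8 320.1]
long [592.8 239.3]
in row [[62.9, 71.8], [62.8, 24.0], [31.4, 22.6], [30.8, 70.8]]
in row [[62.3, 5.7], [62.2, -73.5], [31.1, -73.3], [31.1, 4.9]]
```

>>> move_arm --steps '[[[0,0,0.3],-0.9585,1],[[0,0,0.3],-0.9585,1],[[0,0,0.3],-0.9585,1],[[0,0,0.3],-0.9585,1],[[0,0,0.3],-0.9585,1],[[0,0,0.3],-0.9585,1],[[0,0,0.3],-0.9585,1],[[0,0,0.3],-0.9585,1],[[0,0,0.3],-0.9585,1],[[0,0,0.3],-0.9585,1],[[0,0,0.3],-0.9585,1],[[0,0,0.3],-0.9585,1],[[0,0,0.3],-0.9585,1],[[0,0,0.3],-0.9585,1],[[0,0,0.3],-0.9585,1],[[0,0,0.3],-0.9585,1],[[0,0,0.3],-0.9585,1],[[0,0,0.3],-0.9585,1],[[0,0,0.3],-0.9585,1],[[0,0,0.3],-0.9585,1]]'

```text
t: 9.57
ee_pos: [537.4, 276.3, 77.8]
orientation: [-2.145, -2.294, 0.006]
ft_force: [0.1, 0.4, 0.3]
width: 32.1
grasp_force: 30.0
```

>>> move_arm --steps '[[[0.81,0.98,0],0,1],[[0.81,0.99,0],0,1],[[0,0,0.5],0,1],[[0,0,0],0,1],[[0,0,0],0,1]]'

```text
t: 9.98
ee_pos: [583.6, 319.2, 65.0]
orientation: [-2.149, -2.289, 0.009]
ft_force: [-0.2, -0.2, -0.2]
width: 31.4
grasp_force: 30.0
```

>>> move_arm --steps '[[[0.05,0.17,0.5],0,1],[[0,0,0.7],0,1],[[0,0,0.5],0,1],[[0,0,0.22],0,1],[[0,0,0],0,1]]'

```text
t: 10.4
ee_pos: [589.1, 320.7, 17.6]
orientation: [-2.151, -2.288, 0.006]
ft_force: [-0.8, 0.0, -0.6]
width: 32.1
grasp_force: 30.0
```

>>> move_arm --steps '[[[0,0,0.06],0,1],[[0,0,0],0,1],[[0,0,0],0,0.4],[[0,0,0],0,0.4],[[0,0,0],0,0.4],[[0,0,-0.3],0,0.4],[[0,0,-0.7],0,0.4],[[0,0,-1],0,0.4],[[0,0,-1],0,0.4],[[0,0,-1],0,0.4],[[0,0,0],0,0.4]]'

```text
t: 11.32
ee_pos: [593.8, 323.4, 124.5]
orientation: [2.149, 2.287, 0.013]
ft_force: [0.9, 0.6, 0.1]
width: 52.5
grasp_force: 0.0
```

Run:
```python
from h import *
o=ctrl.get_obs(); print(o['ee_pos'],o['orientation'],o['qpos'].round(3))
d=save('side','s2'); A=cam(d)
for b in cams.cut_out('side','tube_short'):
    print(b['p'],np.round(b['rect']),px2w(*A,b['rect'][:2],26)[0].round(), np.round(fitbox(*A,b['pixels'].astype(np.float32),(32,50,32),(587,320,.06),26),2))
```

```text
[593.81253339 323.39195933 124.46085596] [2.14934932 2.28723663 0.01339197] [0.481 0.605 1.576 0.    0.951 0.419]
```

>>> move_arm --steps '[[[-0.959,-0.797,0],0,0.3],[[-0.959,-0.797,0],0,0.3],[[-0.959,-0.797,0],0,0.3],[[-0.959,-0.797,0],0,0.3],[[-0.959,-0.797,0],0,0.3],[[-0.959,-0.797,0],0,0.3],[[-0.959,-0.797,0],0,0.3],[[-0.959,-0.797,0],0,0.3],[[-0.959,-0.797,0],0,0.3],[[0,0,0],0,0.3]]'

```text
t: 12.25
ee_pos: [419.4, 92.0, 116.6]
orientation: [-2.151, -2.285, 0.01]
ft_force: [-0.6, -0.2, -1.1]
width: 61.5
grasp_force: 0.0
```

>>> move_arm --steps '[[[0,0,0.15],-0.95,0.3],[[0,0,0.15],-0.95,0.3],[[0,0,0.15],-0.95,0.3],[[0,0,0.15],-0.95,0.3],[[0,0,0.15],-0.95,0.3],[[0,0,0.15],-0.95,0.3],[[0,0,0.15],-0.95,0.3],[[0,0,0.15],-0.95,0.3],[[0,0,0.15],-0.95,0.3],[[0,0,0.15],-0.95,0.3],[[0,0,0.15],-0.95,0.3],[[0,0,0.15],-0.95,0.3],[[0,0,0.15],-0.95,0.3],[[0,0,0.15],-0.95,0.3],[[0,0,0.15],-0.95,0.3],[[0,0,0.15],-0.95,0.3],[[0,0,0],0,0.3]]'

```text
t: 13.67
ee_pos: [424.3, 95.3, 57.0]
orientation: [-0.281, -3.127, 0.001]
ft_force: [-0.1, -0.4, 0.2]
width: 61.9
grasp_force: 0.0
```

Run:
```python
from h import *
d=cams.get_image('side'); A=cam(d)
for t,L,x0,z in [('tube_short',50,(587,320,.06),26),('tube_overlong',115,(444,211,-1.6),16)]:
  for b in cams.cut_out('side',t):
    print(t,b['p'],np.round(b['rect']),px2w(*A,b['rect'][:2],26)[0].round(), np.round(fitbox(*A,b['pixels'].astype(np.float32),(32,L,32),x0,z),2))
```

```text
tube_short 0.78 [237. 223.  15.  26.] [561. 122.  26.] [587.   320.     3.44   0.  ]
tube_short 0.76 [218. 280.  15.  23.] [593. 321.  26.] [592.21 320.11   3.86   0.93]
tube_short 0.52 [250. 133.  49.  38.] [ 548. -351.   26.] [587.   320.     3.44   0.  ]
tube_overlong 0.61 [280. 254.  48.  19.] [450. 228.  26.] [445.83 211.02 -92.89   0.96]
tube_overlong 0.48 [235. 132.  14.  32.] [ 601. -355.   26.] [444.   211.   -91.67   0.  ]
```

>>> move_arm --steps '[[[-0.155,0.09,0.4],0,0.3],[[0,0,0.7],0,0.3],[[0,0,0.6],0,0.3],[[0,0,0.38],0,0.3],[[0,0,0],0,0.3],[[0,0,0],0,1],[[0,0,0],0,1],[[0,0,0],0,1],[[0,0,0],0,1],[[0,0,0],0,1],[[0,0,0],0,1]]'

```text
t: 14.73
ee_pos: [429.8, 96.9, 6.7]
orientation: [0.286, 3.128, 0.0]
ft_force: [-2.0, -0.4, 6.4]
width: 31.9
grasp_force: 30.0
```

>>> move_arm --steps '[[[0,0,-0.4],0,1],[[0,0,-0.8],0,1],[[0,0,-1],0,1],[[0,0,-0.6],0.952,1],[[0,0,-0.6],0.952,1],[[0,0,0],0.952,1],[[0,0,0],0.952,1],[[0,0,0],0.952,1],[[0,0,0],0.952,1],[[0,0,0],0.952,1],[[0,0,0],0.952,1],[[0,0,0],0.952,1],[[0,0,0],0.952,1],[[0,0,0],0.952,1],[[0,0,0],0.952,1],[[0,0,0],0.952,1],[[0,0,0],0.952,1],[[0,0,0],0.952,1],[[0,0,0],0.952,1]]'

```text
t: 16.32
ee_pos: [429.2, 96.7, 91.8]
orientation: [2.159, 2.282, 0.0]
ft_force: [-0.5, 0.7, -0.8]
width: 31.9
grasp_force: 30.0
```

>>> move_arm --steps '[[[0.66,0.857,0],0,1],[[0.66,0.857,0],0,1],[[0.66,0.857,0],0,1],[[0.66,0.857,0],0,1],[[0.66,0.857,0],0,1],[[0.66,0.857,0],0,1],[[0.66,0.857,0],0,1],[[0.66,0.857,0],0,1],[[0,0,0],0,1],[[0,0,0],0,1]]'

```text
t: 17.15
ee_pos: [592.9, 239.3, 91.5]
orientation: [2.153, 2.287, 0.0]
ft_force: [-0.1, -0.2, -0.9]
width: 31.4
grasp_force: 30.0
```

>>> move_arm --steps '[[[-0.03,0,0.7],0,1],[[0,0,0.9],0,1],[[0,0,0.7],0,1],[[0,0,0.4],0,1],[[0,0,0.25],0,1],[[0,0,0.05],0,1],[[0,0,0],0,1]]'

```text
t: 17.73
ee_pos: [592.3, 237.5, 16.6]
orientation: [-2.155, -2.286, 0.001]
ft_force: [0.4, 0.2, -1.1]
width: 32.1
grasp_force: 30.0
```

>>> move_arm --steps '[[[0,0,0],0,0.4],[[0,0,0],0,0.4],[[0,0,0],0,0.4],[[0,0,-0.3],0,0.4],[[0,0,-0.7],0,0.4],[[0,0,-1],0,0.4],[[0,0,-1],0,0.3],[[0,0,-0.2],0,0.3],[[-0.11,-0.995,0],0,0.3],[[-0.11,-0.995,0],0,0.3],[[-0.11,-0.995,0],0,0.3],[[-0.11,-0.995,0],0,0.3],[[-0.11,-0.995,0],0,0.3],[[-0.11,-0.995,0],0,0.3],[[0,0,0],0,0.3]]'

```text
t: 18.98
ee_pos: [439.3, 211.0, 95.5]
orientation: [-2.152, -2.285, 0.008]
ft_force: [-0.3, 0.2, -0.4]
width: 61.3
grasp_force: 0.0
```

>>> move_arm --steps '[[[0,0,0.1],-0.992,0.3],[[0,0,0.1],-0.992,0.3],[[0,0,0.1],-0.992,0.3],[[0,0,0.1],-0.992,0.3],[[0,0,0.1],-0.992,0.3],[[0,0,0.1],-0.992,0.3],[[0,0,0.1],-0.992,0.3],[[0,0,0.1],-0.992,0.3],[[0,0,0.1],-0.992,0.3],[[0,0,0.1],-0.992,0.3],[[0,0,0.1],-0.992,0.3],[[0,0,0.1],-0.992,0.3],[[0,0,0],-0.992,0.3],[[0,0,0],-0.992,0.3],[[0,0,0],-0.992,0.3],[[0,0,0],-0.992,0.3],[[0,0,0],-0.992,0.3],[[0,0,0],0,0.3]]'

```text
t: 20.48
ee_pos: [445.4, 212.8, 66.2]
orientation: [0.058, 3.14, 0.0]
ft_force: [1.5, 0.3, -0.1]
width: 61.5
grasp_force: 0.0
```

Run:
```python
from h import *
d=save('side','s3'); A=cam(d)
for t,L,x0,z in [('tube_short',50,(590,320,.06),26),('tube_long',80,(593,239,.06),26)]:
  for b in cams.cut_out('side',t):
    f=fitbox(*A,b['pixels'].astype(np.float32),(32,L,32),x0,z)
    if f[3]>.3 or t[5]=='l': print(t,b['p'],np.round(b['rect']),px2w(*A,b['rect'][:2],26)[0].round(), np.round(f,2))
# cutting board outline in the side image
cv2.imwrite('pics/s3z.png',cv2.resize(d['image'][95:175,200:330,::-1],None,fx=6,fy=6,interpolation=2))
```

```text
tube_short 0.65 [217. 280.  12.  24.] [593. 320.  26.] [591.99 319.86   4.84   0.92]
tube_long 0.56 [221. 258.  17.  32.] [592. 250.  26.] [593.4  232.26   2.73   0.87]
```

Run:
```python
from h import *
d=cv2.imread('pics/s3.png'); a=cv2.resize(d[235:305,165:305],None,fx=5.7,fy=5.7,interpolation=2); b=cv2.resize(d[100:140,200:340],None,fx=5.7,fy=5.0,interpolation=2)
cv2.imwrite('pics/s3z.png',np.vstack([a,b])); print(np.vstack([a,b]).shape)
```

```text
(599, 798, 3)
```

View pics/s3z.png

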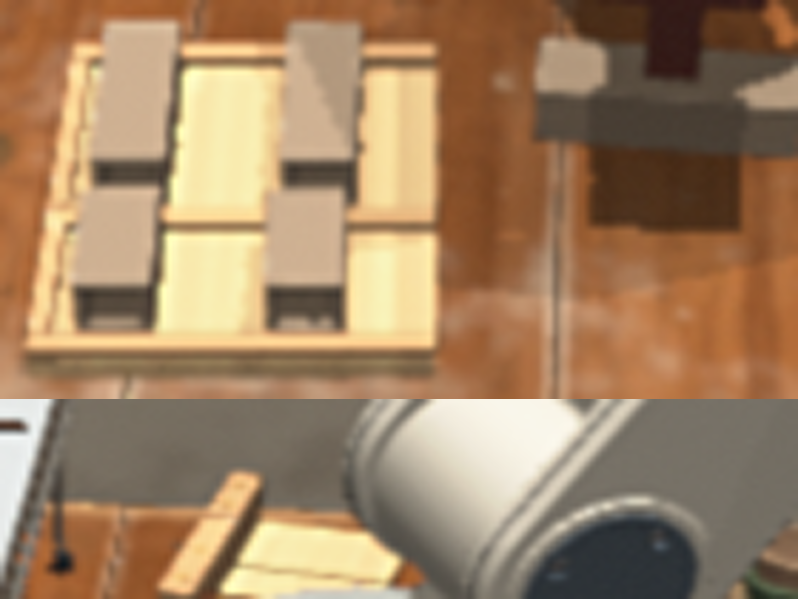

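>>> move_arm --steps '[[[0,0,0.5],0,0.3],[[0,0,0.8],0,0.3],[[0,0,0.7],0,0.3],[[0,0,0.44],0,0.3],[[0,0,0],0,0.3],[[0,0,0],0,1],[[0,0,0],0,1],[[0,0,0],0,1],[[0,0,0],0,1],[[0,0,0],0,1],[[0,0,0],0,1]]'

```text
t: 21.55
ee_pos: [445.1, 212.8, 5.9]
orientation: [0.063, 3.14, 0.001]
ft_force: [-0.9, -1.1, 7.1]
width: 31.9
grasp_force: 30.0
```

>>> move_arm --steps '[[[0,0,-0.3],0,1],[[0,0,-0.7],0.944,1],[[0,0,-0.8],0.944,1],[[0,0,-0.8],0.944,1],[[0,0,-0.8],0.944,1],[[0,0,-0.8],0.944,1],[[0,0,-0.7],0.944,1],[[0,0,-0.7],0.944,1],[[0,0,-0.6],0.944,1],[[0,0,-0.6],0.944,1],[[0,0,-0.6],0.944,1],[[0,0,-0.5],0.944,1],[[0,0,-0.5],0.944,1],[[0,0,-0.5],0.944,1],[[0,0,-0.4],0.944,1],[[0,0,-0.3],0.944,1],[[0,0,-0.3],0.944,1],[[0,0,-0.2],0.944,1],[[0,0,0],0.944,1],[[0,0,0],0.944,1]]'

```text
t: 23.22
ee_pos: [444.4, 212.5, 258.4]
orientation: [2.264, 2.178, 0.001]
ft_force: [-0.1, 1.1, -1.3]
width: 31.9
grasp_force: 30.0
```

>>> move_arm --steps '[[[0,0,0],0.89,1],[[0,0,0],0.89,1],[[-0.5,0.17,0],0,1],[[-0.973,0.345,0],0,1],[[-0.973,0.345,0],0,1],[[-0.973,0.345,0],0,1],[[-0.973,0.345,0],0,1],[[-0.973,0.345,0],0,1],[[-0.973,0.345,0],0,1],[[-0.973,0.345,0],0,1],[[-0.973,0.345,0],0,1],[[-0.973,0.345,0],0,1],[[-0.973,0.345,0],0,1],[[-0.973,0.345,0],0,1],[[-0.973,0.345,0],0,1]]'

```text
t: 24.47
ee_pos: [492.6, -107.8, 258.0]
orientation: [-2.422, -2.001, 0.0]
ft_force: [0.6, -0.2, -1.2]
width: 31.4
grasp_force: 30.0
```

>>> move_arm --steps '[[[-0.973,0.345,0],0,1],[[-0.973,0.345,0],0,1],[[-0.973,0.345,0],0,1],[[-0.973,0.345,0],0,1],[[-0.973,0.345,0],0,1],[[-0.973,0.345,0],0,1],[[-0.973,0.345,0],0,1],[[-0.973,0.345,0],0,1],[[-0.973,0.345,0],0,1],[[-0.973,0.345,0],0,1],[[-0.973,0.345,0],0,1],[[-0.5,0.17,0],0,1],[[0,0,0],0,1],[[0,0,0],0,1]]'

```text
t: 25.63
ee_pos: [537.2, -399.9, 257.3]
orientation: [-2.422, -1.999, -0.0]
ft_force: [0.7, -0.1, -1.0]
width: 31.8
grasp_force: 30.0
```

Run:
```python
from h import *
o=ctrl.get_obs(); print(o['ee_pos'],o['orientation'],o['width']); d=save('wrist','w3'); K,p,Rm=cam(d,o); np.savez('w3.npz',K=K,p=p,R=Rm)
im=cv2.imread('pics/w3.png'); cv2.imwrite('pics/w3z.png',cv2.resize(im[:290,56:456],None,fx=2,fy=2,interpolation=2))
```

```text
[ 537.21587149 -399.93537064  257.32767424] [-2.42155554e+00 -1.99922100e+00 -1.64975687e-04] 31.752577505244606
```

View pics/w3z.png

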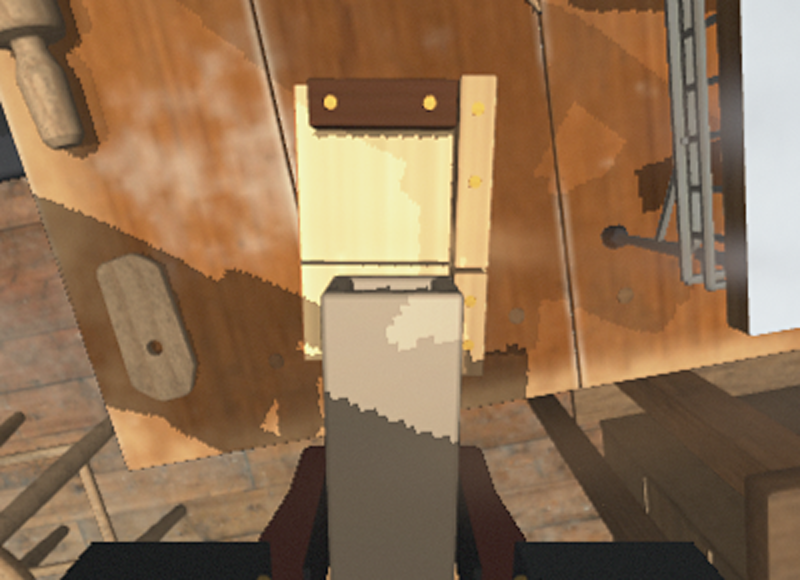

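Run:
```python
from h import *
f=np.load('w3.npz'); K,p,Rm=f['K'],f['p'],f['R']
def W(u,v,z): return px2w(K,p,Rm,(56+u/2,v/2),z)[0][:2].round(1)
print('corner',W(453,135,12),'slotL',W(302,263,12),'slotR',W(450,263,12),'stopL',W(310,135,12),'bedTL',W(296,86,12),'bedBL',W(304,356,12))
print('fence top',W(462,76,50),W(496,76,50),W(487,271,50),'face slot',W(455,271,50))
print('stop top',W(309,79,38),W(459,80,38),W(310,126,38))
pts=[(453,135,12,36,60),(302,263,12,-60,-20),(450,263,12,36,-20),(296,86,12,-60,85),(304,356,12,-60,-85),(462,76,50,36,85),(496,76,50,56,85),(487,271,50,56,-20),(309,79,38,-49,85),(310,126,38,-49,60)]
P=np.array([W(*q[:3]) for q in pts]); M=np.array([q[3:] for q in pts],float)
mu,mm=P.mean(0),M.mean(0); H=(M-mm).T@(P-mu); th=np.arctan2(H[0,1]-H[1,0],H[0,0]+H[1,1]); c,s=np.cos(th),np.sin(th); Rr=np.array([[c,-s],[s,c]]); t=mu-Rr@mm
print('yaw',np.degrees(th),'origin',t,'res',(P-t-M@Rr.T).round(1).tolist())
for n,v in dict(corner=(36,60),home=(20,2.5),edge=(4,2.5)).items(): print(n,(t+Rr@v).round(1))
o=ctrl.get_obs(); w=o['orientation']; print('tool yaw',2*np.degrees(np.arctan2(w[1],w[0])))
# held tube far end top corners: z unknown ~ TCP+26
print('tube end',px2w(K,p,Rm,[(56+322/2,293/2),(56+462/2,293/2)],257.3-5.9+32)[:,:2].round(1))
```

```text
corner [ 594.8 -296.7] slotL [ 485.9 -355. ] slotR [ 580.5 -373.1] stopL [ 508.6 -280.1] bedTL [ 506.5 -251.7] bedBL [ 472.9 -416.2]
fence top [ 600.4 -270.3] [ 618.5 -273.8] [ 598.6 -376.9] face slot [ 580.  -373.4]
stop top [ 517.5 -254. ] [ 600.  -270.4] [ 512.5 -278. ]
yaw -11.426193451481122 origin [ 548.25472606 -346.59470407] res [[-0.6, -1.8], [0.4, -0.7], [0.9, 0.2], [0.2, -0.3], [0.3, 1.8], [0.0, 0.1], [-1.5, 0.6], [-0.6, 0.4], [0.4, -0.4], [0.4, 0.1]]
corner [ 595.4 -294.9]
home [ 568.4 -348.1]
edge [ 552.7 -344.9]
tool yaw -280.87070441599593
tube end [[ 532.9 -339.3]
 [ 563.4 -345.2]]
```

>>> move_arm --steps '[[[0,0,0],0.11,1],[[0.63,-0.05,0.5],0,1],[[0.63,-0.05,1],0,1],[[0.63,-0.05,1],0,1],[[0,0,1],0,1],[[0,0,1],0,1],[[0,0,1],0,1],[[0,0,0.9],0,1],[[0,0,0.8],0,1],[[0,0,0.5],0,1],[[0,0,0],0,1],[[0,0,0],0,1]]'

```text
t: 26.68
ee_pos: [543.4, -352.6, 65.2]
orientation: [-2.43, -1.99, 0.0]
ft_force: [0.4, -0.7, -1.4]
width: 31.9
grasp_force: 30.0
```

```bash
cat >> h.py <<'E'
def bf(P,th=-11.426,t=(548.25,-346.59)):
    c,s=np.cos(np.radians(th)),np.sin(np.radians(th)); d=np.array(P)[:2]-t; return np.array([c*d[0]+s*d[1],-s*d[0]+c*d[1]]).round(1)
def st():
    o=ctrl.get_obs(); w=o['orientation']; print('board xy',bf(o['ee_pos']),'z',o['ee_pos'][2].round(1),'yaw',np.degrees(2*np.arctan2(w[1],w[0])).round(2)%180,'F',o['ft_force'].round(1),'w',round(o['width'],1),'t',round(o['t'],2))
E
python3 -c "
from h import *
st()"
```

```text
board xy [-3.6 -6.9] z 65.2 yaw 78.62 F [ 0.4 -0.7 -1.4] w 31.9 t 26.68
```

>>> move_arm --steps '[[[0,0,0.7],0,1],[[0,0,0.6],0,1],[[0,0,0.35],0,1],[[0,0,0.2],0,1],[[0,0,0],0,1],[[0.1,0,0],0,1],[[0.1,0,0],0,1],[[0.06,0,0],0,1],[[0,0,0],0,1]]'

```text
t: 27.43
ee_pos: [544.9, -346.6, 19.3]
orientation: [2.431, 1.99, 0.0]
ft_force: [-0.0, 0.5, -1.6]
width: 31.8
grasp_force: 30.0
```

```bash
python3 -c "
from h import *
st()"
```

```text
board xy [-3.3 -0.7] z 19.3 yaw 78.61 F [-0.   0.5 -1.6] w 31.8 t 27.43
```

>>> move_arm --steps '[[[0.04,0,0.02],0,1],[[0.04,0,0.02],0,1],[[0.04,0,0],0,1],[[0,0,0],0,1]]'

```text
t: 27.77
ee_pos: [545.3, -344.2, 18.0]
orientation: [2.431, 1.99, -0.0]
ft_force: [0.2, -1.8, -2.7]
width: 31.5
grasp_force: 30.0
```

```bash
python3 -c "
from h import *
st()"
```

```text
board xy [-3.3  1.8] z 18.0 yaw 78.6 F [ 0.2 -1.8 -2.7] w 31.5 t 27.77
```

Perhaps beginning to touch; go on a little.

>>> move_arm --steps '[[[0.04,0,0],0,1],[[0.04,0,0],0,1],[[0,0,0],0,1]]'

```text
t: 28.02
ee_pos: [545.5, -344.1, 18.2]
orientation: [2.428, 1.989, -0.003]
ft_force: [-3.4, -8.7, -2.0]
width: 31.8
grasp_force: 30.0
```

```bash
python3 -c "
from h import *
st()"
```

```text
board xy [-3.2  1.9] z 18.2 yaw 78.65 F [-3.4 -8.7 -2. ] w 31.8 t 28.02
```

>>> move_arm --steps '[[[0,0,0],0,0.5],[[0,0,0],0,0.5],[[0,0,0],0,0.5],[[0,0,-0.3],0,0.5],[[0,0,-0.7],0,0.5],[[0,0,-0.8],0,0.5],[[0,-0.5,0],0,1],[[0,-0.5,0],0,1],[[0,-0.5,0],0,1],[[0,-0.1,0],0,1],[[0,0,0],0,1],[[0,0,0.5],0,1],[[0,0,0.7],0,1],[[0,0,0.4],0,1],[[0,0,0],0,1]]'

```text
t: 29.27
ee_pos: [505.5, -333.1, 20.1]
orientation: [-2.428, -1.987, 0.002]
ft_force: [-0.6, -0.5, -0.4]
width: 0.8
grasp_force: 0.0
```

```bash
python3 -c "
from h import *
st()"
```

```text
board xy [-44.6   4.7] z 20.1 yaw 78.60000000000002 F [-0.6 -0.5 -0.4] w 0.8 t 29.27
```

>>> move_arm --steps '[[[-0.08,0.2,0],0,1],[[0,0.2,0],0,1],[[0,0.2,0],0,1],[[0,0.2,0],0,1],[[0,0.2,0],0,1],[[0,0.2,0],0,1],[[0,0,0],0,1]]'

```text
t: 29.85
ee_pos: [536.9, -342.4, 23.4]
orientation: [2.43, 1.989, 0.001]
ft_force: [0.2, -0.1, -0.4]
width: 0.1
grasp_force: 0.0
```

Run:
```python
from h import *
st(); d=save('scene','c1')
A=cam(d); 
for b in cams.cut_out('scene','tube_overlong')[:3]: print(b['p'],np.round(b['rect']),px2w(*A,b['rect'][:2],30)[0].round())
```

```text
board xy [-11.9   1.9] z 23.4 yaw 78.6 F [ 0.2 -0.1 -0.4] w 0.1 t 29.85
0.72 [352. 236.  36.  24.] [ 549. -360.   30.]
0.66 [351. 241.  78.  39.] [ 524. -372.   30.]
0.65 [227. 184.  60.  16.] [554. 191.  30.]
```

>>> move_arm --steps '[[[0,0.1,0],0,1],[[0,0.1,0],0,1],[[0,0,0],0,1]]'

```text
t: 30.2
ee_pos: [540.7, -343.1, 23.0]
orientation: [2.431, 1.99, 0.0]
ft_force: [-0.9, -0.2, -0.4]
width: 0.5
grasp_force: 0.2
```

Run:
```python
from h import *
st(); d=cv2.imread('pics/c1.png')[200:275,295:405]; cv2.imwrite('pics/c1z.png',cv2.resize(d,None,fx=7,fy=7,interpolation=2))
```

```text
board xy [-8.1  2. ] z 23.0 yaw 78.59 F [-0.9 -0.2 -0.4] w 0.5 t 30.2
```

View pics/c1z.png

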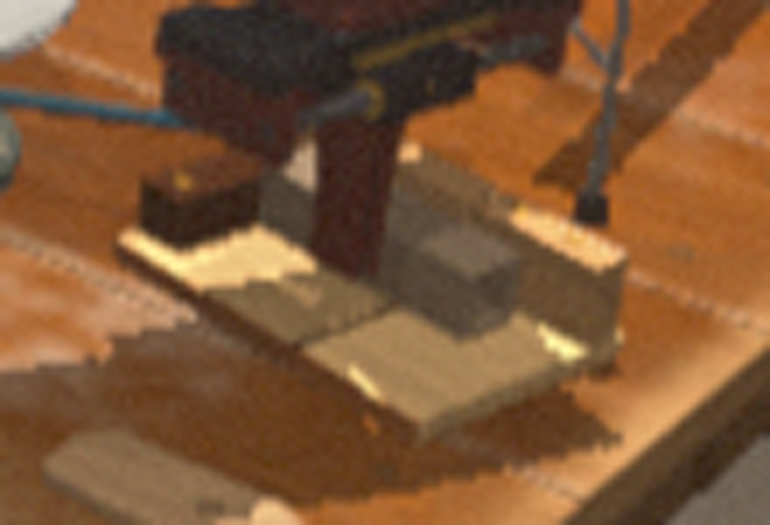

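>>> move_arm --steps '[[[0,0.1,0],0,1],[[0,0.1,0],0,1],[[0,0,0],0,1]]'

```text
t: 30.45
ee_pos: [543.2, -343.4, 22.6]
orientation: [-2.428, -1.987, 0.004]
ft_force: [-8.7, -0.2, 6.0]
width: 0.4
grasp_force: 4.0
```

```bash
python3 -c "
from h import *
st()"
```

```text
board xy [-5.5  2.1] z 22.6 yaw 78.61000000000001 F [-8.7 -0.2  6. ] w 0.4 t 30.45
```

>>> move_arm --steps '[[[0.04,0.06,0],0,1],[[0.06,0,0],0,1],[[0,0,0],0,1]]'

```text
t: 30.7
ee_pos: [543.5, -341.8, 22.3]
orientation: [-2.427, -1.987, 0.007]
ft_force: [-12.8, -5.0, 4.0]
width: 0.4
grasp_force: 6.1
```

```bash
python3 -c "
from h import *
st()"
```

```text
board xy [-5.6  3.7] z 22.3 yaw 78.61000000000001 F [-12.8  -5.    4. ] w 0.4 t 30.7
```

>>> move_arm --steps '[[[0,-0.3,0],0,1],[[0,0,0],0,1],[[0,0,-0.7],0,1],[[0,0,-0.5],0,1],[[0,0.35,0],0,1],[[0,0.3,0],0,1],[[0,0,0],0,1]]'

```text
t: 31.28
ee_pos: [558.3, -344.2, 53.3]
orientation: [2.429, 1.988, 0.002]
ft_force: [0.3, -0.2, -0.3]
width: 0.8
grasp_force: 0.0
```

```bash
python3 -c "
from h import *
st()"
```

```text
board xy [9.3 4.4] z 53.3 yaw 78.62 F [ 0.3 -0.2 -0.3] w 0.8 t 31.28
```

>>> move_arm --steps '[[[-0.06,-0.24,0.1],0,1],[[0,0,0.12],0,1],[[0,0,0],0,1],[[0,0,0],0,1]]'

```text
t: 31.62
ee_pos: [548.8, -343.5, 46.5]
orientation: [-2.43, -1.988, 0.001]
ft_force: [0.5, 0.1, -0.2]
width: 0.5
grasp_force: 0.0
```

```bash
python3 -c "
from h import *
st()"
```

```text
board xy [-0.   3.1] z 46.5 yaw 78.57 F [ 0.5  0.1 -0.2] w 0.5 t 31.62
```

>>> move_arm --steps '[[[0,0.1,0.08],0,1],[[0,0.08,0.06],0,1],[[0,0.04,0.04],0,1],[[0,0,0],0,1]]'

```text
t: 31.95
ee_pos: [553.3, -344.6, 44.2]
orientation: [-2.428, -1.988, 0.004]
ft_force: [-11.1, 2.2, 17.6]
width: 0.1
grasp_force: 9.1
```

```bash
python3 -c "
from h import *
st()"
```

```text
board xy [4.6 2.9] z 44.2 yaw 78.61000000000001 F [-11.1   2.2  17.6] w 0.1 t 31.95
```

>>> move_arm --steps '[[[0,0.04,0.04],0,1],[[0,0.02,0.02],0,1],[[0,0,0],0,1],[[0,0,0],0,1]]'

```text
t: 32.28
ee_pos: [553.3, -344.7, 44.1]
orientation: [-2.426, -1.986, 0.006]
ft_force: [-18.9, 4.9, 33.0]
width: 0.2
grasp_force: 16.3
```

Run:
```python
from h import *
st(); d=save('scene','c2'); im=cv2.imread('pics/c2.png')[200:275,295:405]; cv2.imwrite('pics/c2z.png',cv2.resize(im,None,fx=7,fy=7,interpolation=2)); st()
```

```text
board xy [4.6 2.9] z 44.1 yaw 78.61000000000001 F [-18.9   4.9  33. ] w 0.2 t 32.28
board xy [4.6 2.9] z 44.1 yaw 78.61000000000001 F [-19.1   4.9  31.8] w 0.5 t 32.33
```

View pics/c2z.png

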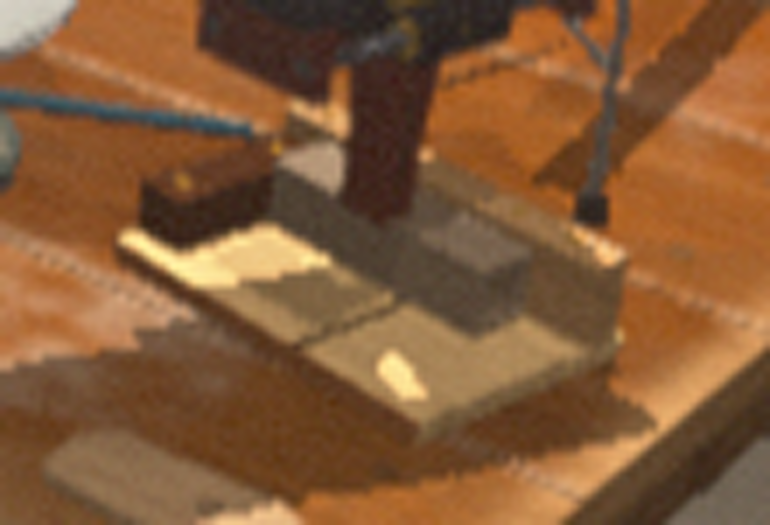

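>>> move_arm --steps '[[[0.04,0,0.01],0,1],[[0,0,0],0,1],[[0,0,0],0,1],[[0,0,0],0,1]]'

```text
t: 32.67
ee_pos: [553.4, -344.5, 44.1]
orientation: [-2.427, -1.987, 0.007]
ft_force: [-21.0, 1.4, 33.2]
width: 0.5
grasp_force: 16.7
```

```bash
python3 -c "
from h import *
st()"
```

```text
board xy [4.6 3. ] z 44.1 yaw 78.62 F [-21.    1.4  33.2] w 0.5 t 32.67
```

```bash
python3 -c "
from h import *
print(ctrl.close_job())"
```

```text
the job is handed in; nothing more can be done
None
```

The job is handed in at about 33 s on the robot's clock. The short and long tubes lie in their rows. The overlong tube looks home against the fence and stop block, and the fingertips still hold it with a diagonal push of about 33 N down and 21 N towards the fence. The last millimetre at the stop was judged from contact force only.

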